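# Lock the display case: line up the slotted disc, push the bolt through

### The job

Lock the stall's display case: with a fingertip, push the brass disc round by its red pins until its slot lines up with the steel bolt, then push the bolt by its blue thumb plate through the slot until it is fully home in the keeper on the far side, and back away. Nothing needs gripping: do not lift the bolt out of its channel, and leave the shell, the stone egg and the other goods around where they are.

Things in the scene. Friction and masses are not known exactly. Their poses are not given: they have to be found in the camera images.
- case: wooden display case, 240 (x) by 380 (y) by 75 mm tall, fixed. Origin: centre of its underside; x points from its wooden front rail (x below 0, holds the lock) to its glass-topped half; y is the way the bolt is pushed; z up. Within 0.3 rad of square to the robot, x away from it. On the line x = -50 mm lie, in order of y: channel with bolt, bridge, disc (axis at y = 60 mm), keeper.
- channel (a point): rear end of the bolt's open-topped brass channel, on its floor (case x -50, y -165, z 79 mm). The channel runs 165 mm from here along the case's y; its side rails reach z = 87 mm and it is at most 50 mm wide outside.
- bridge (a point): top centre of the brass bridge over the bolt between channel and disc (case x -50, y 6, z 99 mm); 30 mm wide (x), 12 mm along y. The bolt's thumb plate meets it when the bolt is home.
- keeper (a point): top centre of the steel keeper, a tunnel 22 mm wide inside and 26 mm long (case x -50, y 125, z 101 mm; y 112 to 138 mm), beyond the disc. The bolt's nose belongs in it.
- disc (a joint): angle of the brass disc about its upright axis, rad, counter-clockwise from above. The slot lines up with the bolt at 0 and also at pi (3.14): both serve. Starts at 0.5 to 2.64; stops at -0.7 and 3.84. No spring: turns with about 2 N at a pin, stays where left. The bolt passes when the slot is within about 0.1 rad of lined up; its tapered nose pulls in a disc a little further off.
- disc_mid (a point): on the disc's axis, level with its brass top face (case z 92 mm). The disc is 90 mm in diameter; a straight slot 22 mm wide, 14 mm deep, with a dark floor, crosses its middle. The point turns with the disc: its y axis runs along the slot, its x axis towards pin_a; at joint 0 its axes are the case's.
- pin_a (a point): top centre of one of the two upright red pins on the disc: 12 mm in diameter, standing 34 mm above the brass face, 34 mm from the axis, square to the slot. Push it sideways along its circle about the axis to turn the disc.
- pin_b (a point): the same for the other red pin, opposite pin_a.
- bolt: steel bar 12 by 12 mm, loose in its channel (about 200 g, slides with 1 to 3 N). At its rear an upright blue thumb plate: 34 mm wide (x), y -14 to 0, z 14 to 44 mm. Origin: on its underside below the plate's front face; y towards its nose; axes nearly the case's. The origin's y in the case's frame: -142 to -128 mm at the start, 0 when fully home. Push on the plate's rear face.
- bolt_nose (a point): the tip of the bolt's tapered nose, 135 mm from the bolt's origin, 6 mm above its underside; at y = 135 mm of the case, inside the keeper, when home.
- egg: purple polished stone egg, 44 mm across, 43 mm tall, standing loose on the case's glass; origin at its underside. Leave it.
- snail: cream snail shell, 52 mm across, 44 mm tall, standing loose on the case's glass; origin at its underside. Leave it.
- bowl: black bowl, 110 mm across, 45 mm tall, on the table beside the case. Leave it.
- keepsake: dark wooden keepsake box, 80 by 60 by 45 mm, on the table beside the case. Leave it.
- cup: blue mug, 72 mm across, 75 mm tall, on the table beside the case. Leave it.
- jar: amber glass jar with wooden cap, 60 mm across, 80 mm tall, on the table beside the case. Leave it.
Mind the look-alikes: they are no part of the job. There is more than one size of the bolt; the job needs the middle-sized.

How it is judged:
By the outcome, as a careful person would: the job done as asked, in the order asked, and still so for the second after the job is handed in, with the robot touching nothing.
It also fails if it takes over 45 s, if anything falls off the work surface, if the arm or the gripper's body presses on something with over 40 N, if the wrist force passes 120 N, or if a joint passes its speed limit or range.

### The arm

A 7-joint arm with a two-finger parallel gripper is mounted at the origin on the work surface. World frame = base frame: x ahead of the robot, y to its left, z up, the work surface at z = 0. Lengths are in mm, angles in rad, forces in N, time in s.
With the tool pointing down it reaches from about 425 to 875 mm from the base axis. Payload 8.4 kg.
Tool frame: the origin (TCP) lies at the very end of the fingers, on their centre line; the grasp point (between the pads) lies bot.grasp_offset behind it (bot.grasp_offset is the distance from the TCP to the grasp point, in mm); z points along the fingers, y is the direction in which the jaws open and shut (so a half turn about z gives the same grasp; the last joint's range is limited). The gripper opens to 85 mm and grips with 20 to 120 N. Pads are 22 mm wide; open, the fingers measure 114 mm over their backs; the gripper's body (76 mm by 85 mm) begins 54 mm behind the grasp point. The pads swing forward as they close: fully open they stand 13 mm farther back than shut.
Start: joints at [1.118, 0.333, 0.04, 1.465, -0.013, 1.343, -0.059], TCP at [225.179, -609.72, 231.308] pointing down, gripper open.
Joint ranges: [-2.58, 2.58], [-0.38, 2.09], [-1.3, 1.39], [0.25, 2.4], [-1.5, 4.64], [0.08, 2.09], [-2.65, 2.65]. Speed limits (rad/s): [2.22, 2.22, 2.79, 2.79, 3.14, 3.14, 3.14].

### API

Orientations are given as a unit quaternion [w, x, y, z].
In Python, from cell import readout, cams, ticket, bot gives the robot as it stands.
- The arm moves only by the shell command python3 -m jog 'ROWS'. ROWS is JSON, a list of rows, each an object with "rot": the turn, a rotation vector about the tool's x, y, z in degrees, a list of three; "dp": the shift along the tool's x, y, z in cm, a list of three; "hand": the finger opening in cm, from 0 to 8.54. In form: [{"rot": [ax, ay, az], "dp": [tx, ty, tz], "hand": hand}, ...]. A call has 1 to 10 rows; each row is the pose to reach, as a shift and turn from the pose measured when the call began, along the tool's axes at that moment; what a row does not reach only later rows make up. A row lasts 1/8 s, in which the tool goes at most 62.5 mm and 10.7 degrees, less where a joint would pass 70% of its speed; a pose out of reach is approached as far as the arm can. A call with a gripper value outside its range is refused whole. The fingers move at their own pace and stop on an object; the grip force is fixed at half the most. Time passes only in rows, so rows that repeat a pose let the fingers close. It gives the time, the measured TCP pose, the force and the opening at its end, in the units of the state.
- readout.get_obs(): the state, without advancing time (a new reading comes with each control period).
- cams.capture(name): name is "scene" or "top" or "wrist"; returns a dict with "img" (420x560x3 uint8, blue, green, red), "K" (3x3 intrinsics, pixels), "rvec" (rotation vector, rad) and "tvec" (3), from world to camera coordinates, as OpenCV has them. Camera axes: x right, y down, z forward; pixel columns grow to the right and rows downward; lengths in mm; the calibration is good to about 2 mm. The wrist camera is an equidistant fisheye: a pixel r from the principal point sees the ray r / f radians off the axis. A picture is of the moment at which its call begins. There is no depth.
- ticket.finish_job(): hands the job in, once; it reports no verdict.
The state is a dict: "time_s": time; "joints": joint angles; "qd": joint speeds; "effort": joint torques, N m; "ee_pos": TCP position; "ee_rot": TCP orientation; "wrist_force": force on the tool from outside, world axes, zero at the start; "torque": the same for the moment, N m; "grip_width": opening from 0.0 (shut) to 1.0 (fully open).
Only numpy, scipy, OpenCV 4.12 (cv2) and the standard library are available. Lean on these libraries where they do the work, as an engineer would, in place of code of your own. Each camera call takes 0.05 s, during which the arm holds its last target.

## Working session

There is one attempt and no reset: what is moved stays moved. The work goes in short steps, Python scripts to look and compute and a shell command to move; the robot and the scene stay as the last step left them, time stands still between calls to the robot, and variables do not carry over. Pictures are saved under pics/ and viewed, and the job is handed in when it is done.

```bash
ls; mkdir -p pics; python3 - <<'E'
from cell import readout,cams,bot
import cv2
o=readout.get_obs();print(o, bot.grasp_offset)
for n in("scene","top","wrist"):
    c=cams.capture(n);cv2.imwrite(f"pics/{n}0.png",c["img"]);print(n,c["K"].tolist(),c["rvec"],c["tvec"])
E
```

```text
pics
{'time_s': 0.0, 'joints': array([ 1.11780497,  0.33388361,  0.03986434,  1.46629289, -0.01338922,
        1.34330017, -0.05849629]), 'qd': array([ 0.00185396, -0.00038084, -0.00088913,  0.00251889, -0.00083225,
        0.00082259,  0.00120973]), 'effort': array([ 2.70458831e-04, -6.58548188e+01,  1.36536330e+00, -4.05559337e+01,
        1.68486102e-02,  1.25369558e-02,  4.30743313e-06]), 'ee_pos': array([ 225.00968099, -609.3149931 ,  230.42820071]), 'ee_rot': array([-7.84216647e-04,  9.84394607e-01,  1.75973303e-01, -1.99254671e-04]), 'wrist_force': array([ 0.31326189, -0.04887125,  0.80778962]), 'torque': array([-0.00235336,  0.00182124, -0.01226164]), 'grip_width': 1.0002919692248136} 18.700000000000003
scene [[437.6616141528496, 0.0, 280.27079318189124], [0.0, 437.6616141528496, 207.7221207257574], [0.0, 0.0, 1.0]] [ 1.2899321   2.25668116 -0.9639486 ] [ 283.57410563 -245.66195207 1490.94137342]
top [[541.2125306244238, 0.0, 277.30495411344685], [0.0, 541.2125306244238, 210.8360472681798], [0.0, 0.0, 1.0]] [ 2.11575001 -2.13377007  0.20235597] [  -6.89099633  529.2866634  1419.32154187]
wrist [[325.19226210127806, 0.0, 279.7901791256457], [0.0, 325.19226210127806, 211.85074462988405], [0.0, 0.0, 1.0]] [-2.37728215  1.65502819  0.24279687] [-648.1243879   -37.99150477  379.61680627]
```

View pics/scene0.png

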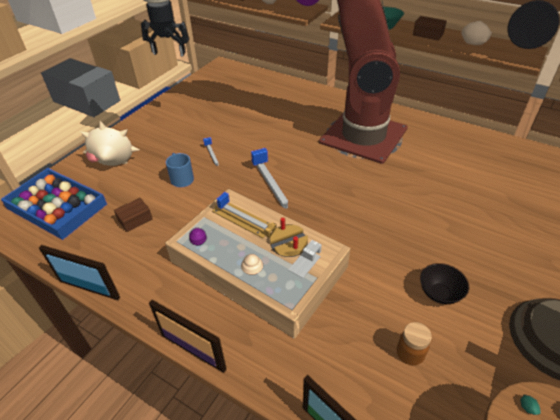

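View pics/top0.png

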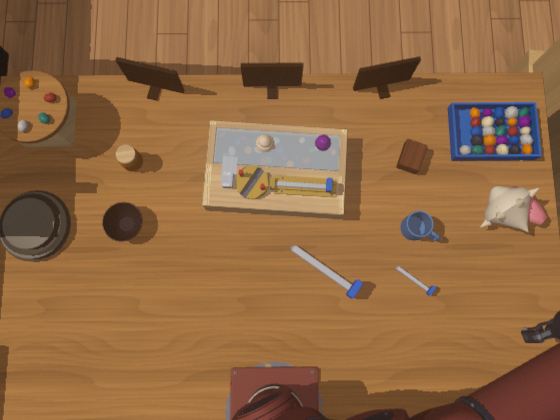

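View pics/wrist0.png

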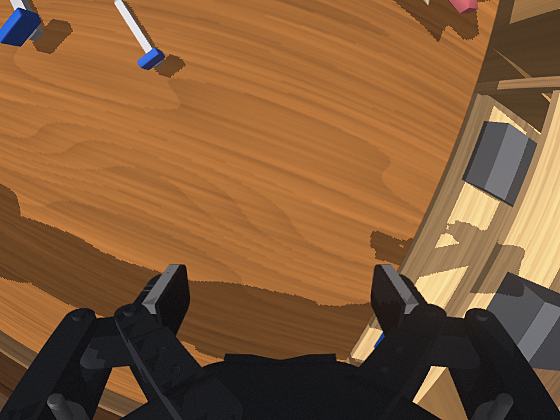

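The scene and top views show the case at top (205-348, 122-215). There are three bolts: one in the channel with its plate at top (330,186), a long one on the table (293,248)-(355,290) and a short one at (397,267)-(434,291). The one in the channel fits, being middle-sized. I'll confirm it in an enlarged crop.

```bash
python3 - <<'E'
import cv2
t=cv2.imread("pics/top0.png")[115:220,198:355]
cv2.imwrite("pics/crop_top.png",cv2.resize(t,None,fx=5,fy=5,interpolation=cv2.INTER_CUBIC))
t=cv2.imread("pics/scene0.png")[180:335,155:360]
cv2.imwrite("pics/crop_sc.png",cv2.resize(t,None,fx=3.8,fy=3.8,interpolation=cv2.INTER_CUBIC))
E
```

```text
(no output)
```

View pics/crop_top.png

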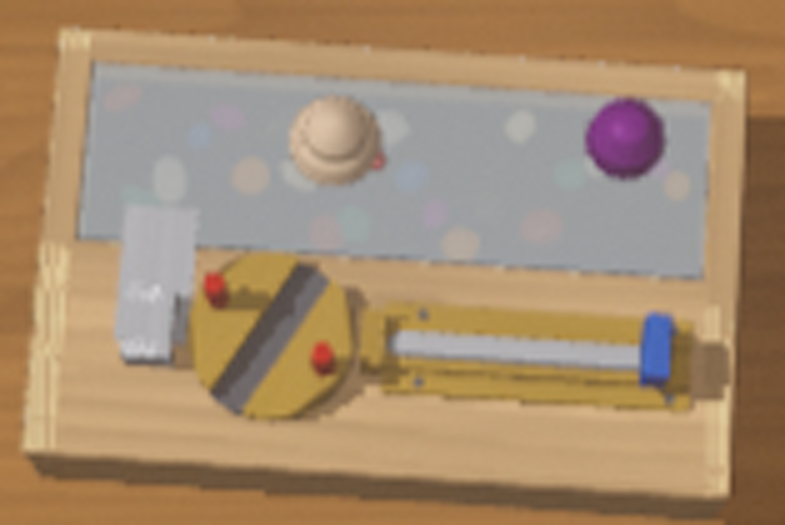

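View pics/crop_sc.png

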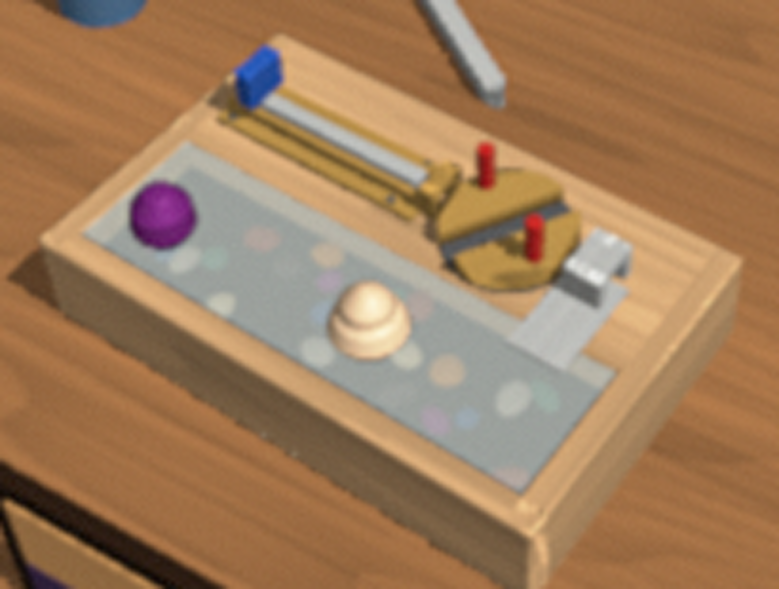

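The crop confirms that the bolt in the channel is the job's bolt, with its blue plate at crop (655,348). The disc's pins are at crop (215,288) and (322,358). Next I'll measure.

```bash
cat > h.py <<'E'
import cv2,numpy as np
from scipy.spatial.transform import Rotation as Ro
def ray(c,px):
    R=cv2.Rodrigues(np.array(c["rvec"]))[0];t=np.array(c["tvec"]).ravel()
    n=cv2.undistortPoints(np.array([[px]],float),c["K"],None)[0,0]
    return -R.T@t, R.T@np.array([n[0],n[1],1.])
def onz(c,px,z):
    o,d=ray(c,px);return o+d*(z-o[2])/d[2]
def proj(c,P):
    return cv2.projectPoints(np.array([P],float),c["rvec"],c["tvec"],c["K"],None)[0][0,0]
def tri(r):
    A=0;b=0
    for o,d in r:
        d=d/np.linalg.norm(d);M=np.eye(3)-np.outer(d,d);A=A+M;b=b+M@o
    return np.linalg.solve(A,b)
def blobs(img,kind,box):
    x0,y0,x1,y1=box;h=cv2.cvtColor(img[y0:y1,x0:x1],cv2.COLOR_BGR2HSV)
    if kind=="red": m=cv2.inRange(h,(0,170,90),(6,255,255))|cv2.inRange(h,(174,170,90),(180,255,255))
    else: m=cv2.inRange(h,(105,150,60),(125,255,255))
    n,l,s,ce=cv2.connectedComponentsWithStats(m,connectivity=8)
    return [(s[i].tolist()[:2]+s[i].tolist()[2:],(ce[i]+[x0,y0]).round(1).tolist()) for i in range(1,n) if s[i][4]>=6]
E
python3 - <<'E'
from h import *
from cell import cams,bot
t=cams.capture("top");s=cams.capture("scene")
for n,c,b in(("top",t,(200,120,350,215)),("sc",s,(165,185,350,330))):
    for k in("red","blue"): print(n,k,blobs(c["img"],k,b))
cor=np.array([(62,32),(745,72),(730,495),(28,455)])/5+[198,115]
W=np.array([onz(t,p,75)[:2] for p in cor]);print(W.round(1),W.mean(0))
L=W[0]-W[1];L2=W[3]-W[2];print([np.arctan2(-v[0],v[1]) for v in(L,L2)],np.linalg.norm(L),np.linalg.norm(L2), np.linalg.norm(W[0]-W[3]))
sc=np.array([(278,38),(740,262),(540,540),(42,240)])/3.8+[155,180]
W=np.array([onz(s,p,75)[:2] for p in sc]);print(W.round(1),W.mean(0))
E
```

```text
top red [([39, 50, 4, 4, 14], [240.3, 171.5]), ([61, 64, 3, 4, 12], [262.0, 185.5])]
top blue [([127, 59, 4, 11, 41], [328.6, 184.3])]
sc red [([116, 33, 4, 11, 43], [282.5, 223.1]), ([128, 52, 5, 12, 42], [295.2, 242.1])]
sc blue [([53, 8, 11, 15, 106], [222.5, 199.9])]
[[ 776.4  170.6]
 [ 750.3 -204.6]
 [ 514.4 -188.9]
 [ 539.2  185.4]] [645.06599662  -9.36184813]
[np.float64(-0.0692553705687242), np.float64(-0.06620420326917296)] 376.1231471717771 375.1099340437814 237.6586506108859
[[ 519.1 -183.5]
 [ 545.5  189.8]
 [ 778.6  178.2]
 [ 750.6 -201.5]] [648.43360614  -4.26513528]
```

```bash
python3 - <<'E'
from h import *
from cell import cams
t=cams.capture("top");s=cams.capture("scene")
A=[onz(t,(240.2,171.2),124),onz(s,(295.2,242.1),109)]
B=[onz(t,(262,185.2),124),onz(s,(282.5,223.1),109)]
for i in(0,1):
    v=A[i]-B[i];print(A[i].round(1),B[i].round(1),((A[i]+B[i])/2).round(1),np.linalg.norm(v),"theta",np.arctan2(v[1],v[0])+.068)
print("plate",onz(t,(328.6,184.3),121),onz(s,(222.5,199.9),108))
# fit case from pins mid
for z,p in((92,(205,252)),):pass
def w(x,y,c=(646.5,-7),a=-.068):
    return np.array(c)+np.array([[np.cos(a),-np.sin(a)],[np.sin(a),np.cos(a)]])@[x,y]
for y in(-165,-142,60,112):print(y,w(-50,y).round(1))
E
```

```text
[621.2  84.8 124. ] [583.2  28.1 124. ] [602.2  56.5 124. ] 68.30233597949072 theta 1.0490209580666239
[617.3  82.  109. ] [579.9  25.7 109. ] [598.6  53.8 109. ] 67.59816468472839 theta 1.052704232573382
plate [ 584.94557016 -145.31380596  121.        ] [ 585.18352996 -149.4038028   108.        ]
-165 [ 585.4 -168.2]
-142 [ 587.  -145.3]
60 [600.7  56.3]
112 [604.2 108.1]
```

The case centre is about (646,-7) with yaw about -0.068. The disc axis is at about (600.5,55.5) and theta is about 1.05. I'll push pin_b, at about (581.5,27), clockwise to reach 0.

```bash
cat >> h.py <<'E'
def to(P,yaw=None):
    from cell import readout
    o=readout.get_obs();q=o["ee_rot"];R=Ro.from_quat([q[1],q[2],q[3],q[0]])
    print("t",round(o["time_s"],2),"at",o["ee_pos"].round(1),"F",o["wrist_force"].round(1),"yaw",round(np.arctan2(R.as_matrix()[1,0],R.as_matrix()[0,0]),3))
    for p in np.atleast_2d(P): print("dp",(R.inv().apply(np.array(p)-o["ee_pos"])/10).round(2))
    if yaw is not None:
        D=Ro.from_euler("z",yaw)*Ro.from_rotvec([np.pi,0,0]);print("rot",np.degrees((R.inv()*D).as_rotvec()).round(1))
E
python3 -c "
from h import *
to([[592,-1,190]],.354)"
```

```text
t 0.35 at [ 225.1 -609.6  231.1] F [ 0.7  0.2 -0.3] yaw 0.354
dp [ 55.5  -44.38   4.13]
rot [-0.  0. -0.]
```

```bash
python3 -m jog '[{"rot":[0,0,0],"dp":[5,-4,0.4],"hand":0},{"rot":[0,0,0],"dp":[10,-8,0.7],"hand":0},{"rot":[0,0,0],"dp":[15,-12,1.1],"hand":0},{"rot":[0,0,0],"dp":[20,-16,1.5],"hand":0},{"rot":[0,0,0],"dp":[25,-20,1.9],"hand":0},{"rot":[0,0,0],"dp":[30,-24,2.2],"hand":0},{"rot":[0,0,0],"dp":[35,-28,2.6],"hand":0},{"rot":[0,0,0],"dp":[40,-32,3],"hand":0},{"rot":[0,0,0],"dp":[45,-36,3.4],"hand":0},{"rot":[0,0,0],"dp":[50,-40,3.7],"hand":0}]'; python3 -c "
from h import *
to([[592,-1,190],[592,-1,150]],.354)"
```

```text
time_s: 1.6
ee_pos: [547.9, -73.6, 195.2]
ee_rot: [0.0, 0.984, 0.176, 0.0]
wrist_force: [1.0, -0.4, -0.1]
grip_width: 0.005
t 1.6 at [547.9 -73.6 195.2] F [ 1.  -0.4 -0.1] yaw 0.353
dp [ 6.65 -5.29  0.53]
dp [ 6.64 -5.29  4.53]
rot [ 0. -0. -0.]
```

```bash
python3 -m jog '[{"rot":[0,0,0],"dp":[3.5,-2.8,0.5],"hand":0},{"rot":[0,0,0],"dp":[6.65,-5.3,0.5],"hand":0},{"rot":[0,0,0],"dp":[6.65,-5.3,3.5],"hand":0},{"rot":[0,0,0],"dp":[6.65,-5.3,4.5],"hand":0},{"rot":[0,0,0],"dp":[6.65,-5.3,4.5],"hand":0}]'; python3 - <<'E'
from h import *
from cell import cams
to([[592,-1,106]],.354)
t=cams.capture("top")["img"][115:220,198:355];s=cams.capture("scene")["img"][150:305,155:360];w=cams.capture("wrist")["img"]
cv2.imwrite("pics/t1.png",cv2.resize(t,None,fx=5,fy=5,interpolation=cv2.INTER_CUBIC))
cv2.imwrite("pics/s1.png",cv2.resize(s,None,fx=3.8,fy=3.8,interpolation=cv2.INTER_CUBIC));cv2.imwrite("pics/w1.png",w)
E
```

```text
time_s: 2.22
ee_pos: [591.5, -1.7, 149.8]
ee_rot: [0.0, 0.985, 0.175, -0.0]
wrist_force: [0.4, -0.6, 0.3]
grip_width: 0.004
t 2.23 at [591.5  -1.7 149.8] F [ 0.4 -0.6  0.3] yaw 0.352
dp [ 0.08 -0.05  4.38]
rot [-0.   0.1 -0.1]
```

View pics/s1.png

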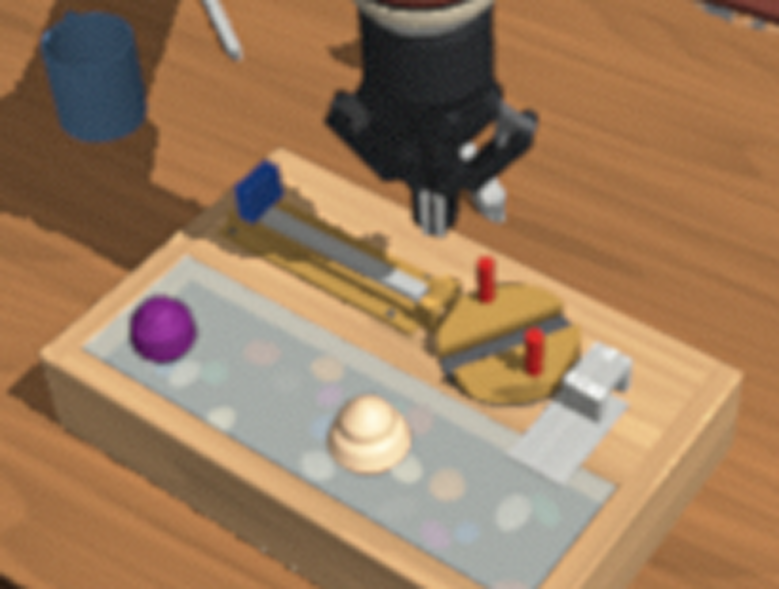

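View pics/w1.png

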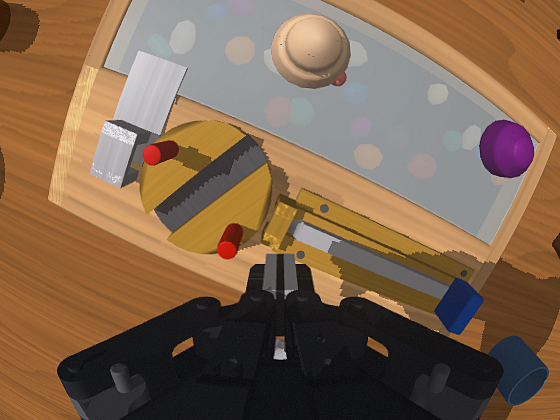

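The closed fingertip is at scene crop (432,230), upper right of pin_b at (486,280). The gripper's knuckles stand about 38 mm above the tip, so they clear the pins. I'll descend beside pin_b and push along its arc.

```bash
python3 -m jog '[{"rot":[0,0,0],"dp":[0.1,0,2],"hand":0},{"rot":[0,0,0],"dp":[0.1,0,4.4],"hand":0},{"rot":[0,0,0],"dp":[0.1,0,4.4],"hand":0}]'; python3 -c "
from h import *
to([[588.6,7.8,106],[581.5,15,106],[576.8,22.1,106],[574,31,106],[573.7,38.6,106]])"
```

```text
time_s: 2.75
ee_pos: [592.0, -1.5, 105.2]
ee_rot: [-0.0, 0.985, 0.175, -0.001]
wrist_force: [-0.5, 0.2, -0.3]
grip_width: 0.002
t 2.75 at [592.   -1.5 105.2] F [-0.5  0.2 -0.3] yaw 0.352
dp [-0.   -0.99 -0.08]
dp [-0.42 -1.91 -0.08]
dp [-0.62 -2.74 -0.08]
dp [-0.57 -3.67 -0.08]
dp [-0.34 -4.39 -0.08]
```

```bash
python3 -m jog '[{"rot":[0,0,0],"dp":[0,-1,-0.1],"hand":0},{"rot":[0,0,0],"dp":[-0.2,-1.5,-0.1],"hand":0},{"rot":[0,0,0],"dp":[-0.4,-1.9,-0.1],"hand":0},{"rot":[0,0,0],"dp":[-0.5,-2.3,-0.1],"hand":0},{"rot":[0,0,0],"dp":[-0.6,-2.75,-0.1],"hand":0},{"rot":[0,0,0],"dp":[-0.6,-3.2,-0.1],"hand":0},{"rot":[0,0,0],"dp":[-0.6,-3.6,-0.1],"hand":0},{"rot":[0,0,0],"dp":[-0.6,-3.6,-0.1],"hand":0}]'; cat > look.py <<'E'
from h import *
from cell import cams
import sys
to([[573.7,38.6,106]])
n=sys.argv[1]
t=cams.capture("top");s=cams.capture("scene");w=cams.capture("wrist")["img"]
print("top",blobs(t["img"],"red",(225,155,285,200)),"sc",blobs(s["img"],"red",(265,200,350,290)))
a=cv2.resize(s["img"][180:300,200:350],None,fx=2.66,fy=2.66,interpolation=cv2.INTER_CUBIC)
b=cv2.resize(t["img"][130:220,200:350],None,fx=2.66,fy=2.66,interpolation=cv2.INTER_CUBIC)
w=cv2.resize(w,(400,300))
H=a.shape[0]+b.shape[0];im=np.zeros((H,800,3),np.uint8);im[:a.shape[0],:a.shape[1]]=a;im[a.shape[0]:,:b.shape[1]]=b;im[:300,400:]=w
cv2.imwrite(f"pics/{n}.png",im)
E
python3 look.py l2
```

```text
time_s: 3.75
ee_pos: [574.1, 31.4, 106.5]
ee_rot: [-0.0, 0.984, 0.176, -0.0]
wrist_force: [-0.0, -0.1, 0.6]
grip_width: -0.003
t 3.75 at [574.1  31.4 106.5] F [-0.  -0.1  0.6] yaw 0.353
dp [ 0.21 -0.69  0.05]
top [] sc [([26, 17, 6, 12, 49], [293.8, 222.0]), ([16, 37, 5, 12, 46], [283.4, 242.5])]
```

View pics/l2.png

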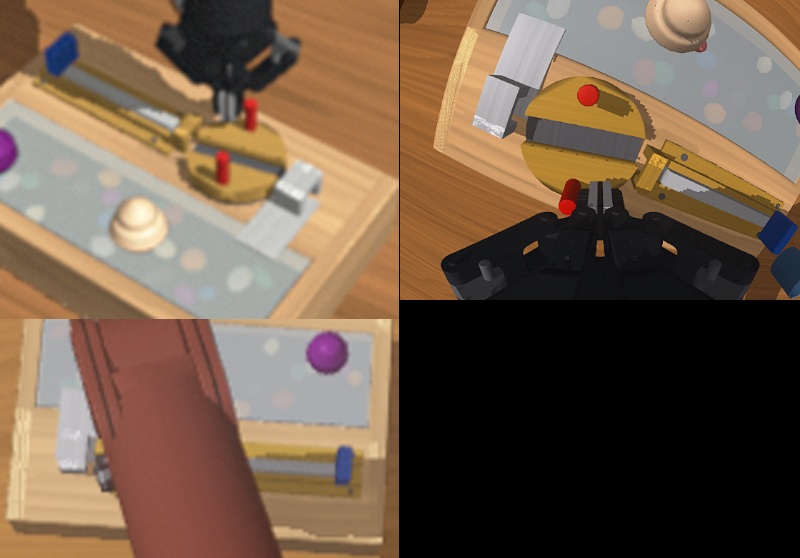

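The disc has turned most of the way. In the scene view pin_a is at (283.4,242.5) and pin_b at (293.8,222.0). The arm hides the disc in the top view, so I'll take theta from the scene view.

```bash
cat > th.py <<'E'
from h import *
from cell import cams
s=cams.capture("scene");b=sorted(blobs(s["img"],"red",(265,200,350,290)),key=lambda q:q[1][1])
B,A=[onz(s,q[1],109) for q in b];v=A-B
print("A",A.round(1),"B",B.round(1),"mid",((A+B)/2).round(1),np.linalg.norm(v).round(1),"theta",np.arctan2(v[1],v[0])+.068)
E
python3 th.py
```

```text
A [631.7  58.9 109. ] B [563.1  47.4 109. ] mid [597.4  53.1 109. ] 69.5 theta 0.23379553993691218
```

```bash
python3 -m jog '[{"rot":[0,0,0],"dp":[0.1,-0.35,0],"hand":0},{"rot":[0,0,0],"dp":[0.2,-0.7,0],"hand":0},{"rot":[0,0,0],"dp":[0.2,-0.75,0],"hand":0},{"rot":[0,0,0],"dp":[0.2,-0.75,0],"hand":0}]'; python3 th.py; python3 look.py l3
```

```text
time_s: 4.45
ee_pos: [573.4, 38.9, 106.2]
ee_rot: [-0.001, 0.984, 0.175, -0.001]
wrist_force: [0.3, -1.1, -0.1]
grip_width: -0.001
A [632.4  51.5 109. ] B [562.6  54.3 109. ] mid [597.5  52.9 109. ] 69.8 theta 0.02785640316824095
t 4.5 at [573.4  38.9 106.3] F [ 0.7 -1.1  0.1] yaw 0.353
dp [0.01 0.03 0.03]
top [] sc [([29, 18, 6, 12, 48], [296.5, 223.0]), ([14, 36, 4, 12, 45], [280.5, 241.4])]
```

View pics/l3.png

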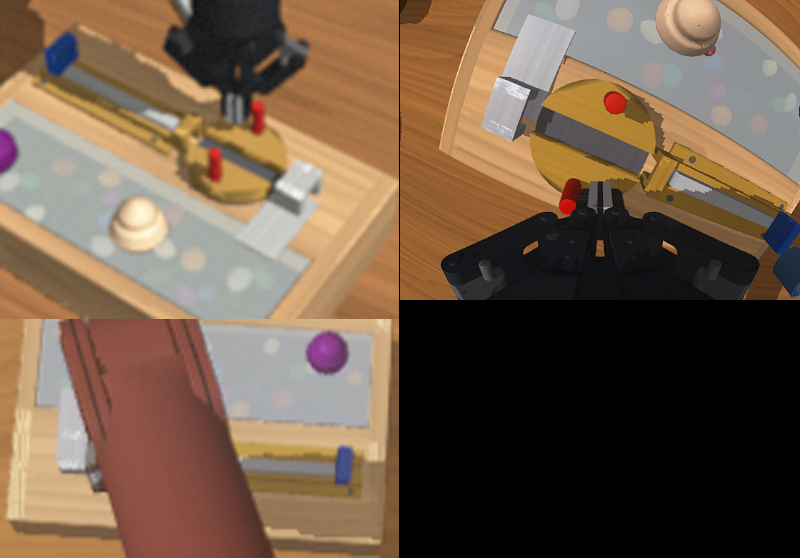

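Theta is about 0.03, and the wrist view shows the slot in line with the bolt. I'll retreat and go behind the thumb plate.

```bash
python3 -m jog '[{"rot":[0,0,0],"dp":[0,0.8,0],"hand":0},{"rot":[0,0,0],"dp":[0,1,-3],"hand":0},{"rot":[0,0,0],"dp":[0,1,-6],"hand":0},{"rot":[0,0,0],"dp":[0,1,-6],"hand":0}]'; python3 -c "
from h import *
to([[584.7,-182,165]],-.068)"
```

```text
time_s: 5.15
ee_pos: [578.7, 29.2, 168.9]
ee_rot: [-0.0, 0.985, 0.175, 0.002]
wrist_force: [0.3, 0.3, 0.2]
grip_width: 0.001
t 5.15 at [578.7  29.2 168.9] F [0.3 0.3 0.2] yaw 0.352
dp [-6.72 20.03  0.37]
rot [-0.  -0.2 24.1]
```

```bash
python3 -m jog '[{"rot":[0,0,6],"dp":[-1.7,5,0.3],"hand":0},{"rot":[0,0,12],"dp":[-3.4,10,0.3],"hand":0},{"rot":[0,0,18],"dp":[-5,15,0.3],"hand":0},{"rot":[0,0,24],"dp":[-6.7,20,0.3],"hand":0},{"rot":[0,0,24],"dp":[-6.7,20,0.3],"hand":0}]'; python3 - <<'E'
from h import *
from cell import cams
to([[584.7,-182,103]],-.068)
t=cams.capture("top");s=cams.capture("scene");w=cams.capture("wrist")["img"]
print(blobs(t["img"],"red",(225,155,285,200)))
b=sorted(blobs(t["img"],"red",(225,155,285,200)),key=lambda q:q[1][1])
if len(b)==2:
    A,B=[onz(t,q[1],124) for q in b];v=A-B;print("theta",np.arctan2(v[1],v[0])+.068,((A+B)/2).round(1))
print("plate",blobs(s["img"],"blue",(180,180,270,230)),blobs(t["img"],"blue",(300,160,350,215)))
a=cv2.resize(s["img"][130:290,180:340],(400,400),interpolation=cv2.INTER_CUBIC)
b=cv2.resize(t["img"][125:215,200:350],(400,240),interpolation=cv2.INTER_CUBIC)
im=np.zeros((560,800,3),np.uint8);im[:400,:400]=a;im[:240,400:]=b;im[250:550,400:]=cv2.resize(w,(400,300))
cv2.imwrite("pics/l4.png",im)
E
```

```text
time_s: 5.78
ee_pos: [583.4, -187.9, 164.4]
ee_rot: [0.0, 0.999, -0.038, 0.001]
wrist_force: [-0.5, 0.3, 0.2]
grip_width: -0.003
t 5.78 at [ 583.4 -187.9  164.4] F [-0.5  0.3  0.2] yaw -0.076
dp [ 0.08 -0.6   6.14]
rot [ 0.  -0.1 -0.4]
[([26, 10, 3, 3, 8], [251.9, 165.9]), ([24, 35, 4, 4, 13], [250.2, 191.5])]
theta 0.0038706160259270594 [601.   56.5 124. ]
plate [([38, 13, 11, 15, 106], [222.5, 199.9])] [([27, 19, 5, 11, 44], [328.6, 184.0])]
```

View pics/l4.png

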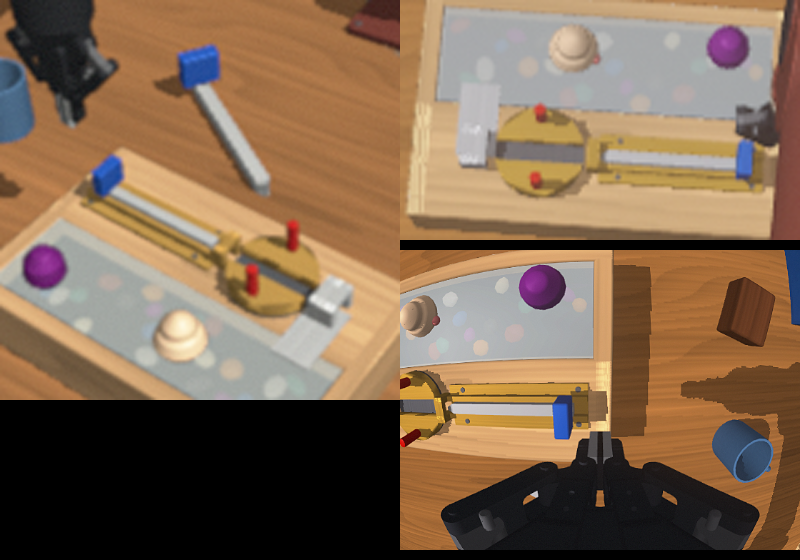

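The top view shows pin_a at (251.9,165.9) and pin_b at (250.2,191.5), so theta is about 0.00 and the slot is lined up. The plate is at (328.6,184) and the finger is behind it. I'll descend and push.

```bash
python3 -m jog '[{"rot":[0,0,0],"dp":[0.05,0,3],"hand":0},{"rot":[0,0,0],"dp":[0.05,0,6.3],"hand":0},{"rot":[0,0,0],"dp":[0.05,0,6.3],"hand":0}]'; python3 -c "
from h import *
to([[584.9,-170,101],[588.5,-120,101],[591.9,-70,101],[594.5,-32,101]],-.068)"
```

```text
time_s: 6.3
ee_pos: [583.7, -178.7, 99.5]
ee_rot: [-0.002, 1.0, -0.031, -0.001]
wrist_force: [-0.9, 0.4, 0.7]
grip_width: -0.002
t 6.3 at [ 583.7 -178.7   99.5] F [-0.9  0.4  0.7] yaw -0.063
dp [ 0.06 -0.87 -0.14]
dp [ 0.11 -5.88 -0.13]
dp [  0.14 -10.9   -0.11]
dp [  0.16 -14.71  -0.09]
rot [-0.2  0.1  0.3]
```

```bash
python3 -m jog '[{"rot":[0,0,0],"dp":[0.05,-1,-0.1],"hand":0},{"rot":[0,0,0],"dp":[0.1,-2,-0.1],"hand":0},{"rot":[0,0,0],"dp":[0.1,-3,-0.1],"hand":0},{"rot":[0,0,0],"dp":[0.1,-4,-0.1],"hand":0},{"rot":[0,0,0],"dp":[0.1,-5,-0.1],"hand":0},{"rot":[0,0,0],"dp":[0.1,-5,-0.1],"hand":0}]'; python3 - <<'E'
from h import *
from cell import cams
to([[588.5,-120,101],[591.9,-70,101],[594.5,-32,101],[594.8,-29,101]],-.068)
s=cams.capture("scene");w=cams.capture("wrist")["img"]
a=cv2.resize(s["img"][130:290,180:340],(400,400),interpolation=cv2.INTER_CUBIC)
im=np.zeros((400,800,3),np.uint8);im[:,:400]=a;im[:300,400:]=cv2.resize(w,(400,300));cv2.imwrite("pics/l5.png",im)
E
python3 th.py
```

```text
time_s: 7.05
ee_pos: [587.9, -127.3, 100.7]
ee_rot: [-0.002, 1.0, -0.031, -0.001]
wrist_force: [-0.4, -0.2, 0.3]
grip_width: -0.001
t 7.05 at [ 587.9 -127.3  100.7] F [-0.4 -0.2  0.3] yaw -0.061
dp [ 0.01 -0.73 -0.02]
dp [ 0.05 -5.75 -0.  ]
dp [ 0.07 -9.55  0.01]
dp [ 0.08 -9.86  0.02]
rot [-0.3  0.1  0.4]
A [633.7  52.3 109. ] B [563.7  55.8 109. ] mid [598.7  54.  109. ] 70.1 theta 0.018670675692563816
```

View pics/l5.png

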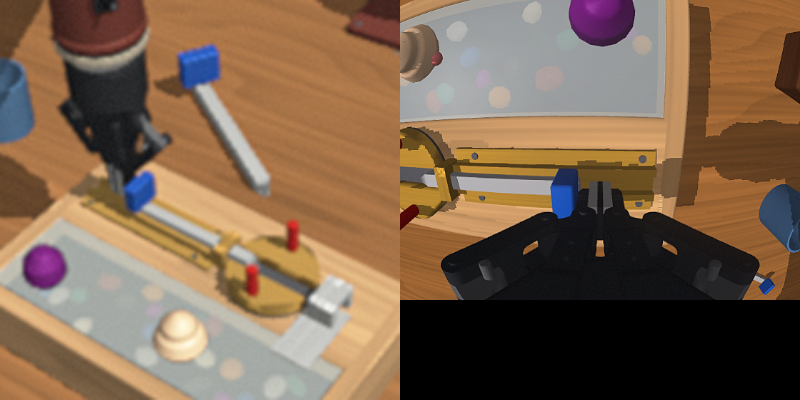

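The bolt has advanced with the plate just ahead of the finger at scene crop (140,190). The nose is entering the slot and the disc is steady, so I'll keep pushing.

```bash
python3 -m jog '[{"rot":[0,0,0],"dp":[0,-1,0],"hand":0},{"rot":[0,0,0],"dp":[0,-2,0],"hand":0},{"rot":[0,0,0],"dp":[0.05,-3,0],"hand":0},{"rot":[0,0,0],"dp":[0.05,-4,0],"hand":0},{"rot":[0,0,0],"dp":[0.05,-5,0],"hand":0},{"rot":[0,0,0],"dp":[0.05,-6,0],"hand":0},{"rot":[0,0,0],"dp":[0.05,-7,0],"hand":0},{"rot":[0,0,0],"dp":[0.05,-7.5,0],"hand":0},{"rot":[0,0,0],"dp":[0.05,-7.5,0],"hand":0}]'; python3 - <<'E'
from h import *
from cell import cams
to([[594.5,-32,101],[594.8,-29,101]],-.068)
s=cams.capture("scene");w=cams.capture("wrist")["img"]
a=cv2.resize(s["img"][130:290,180:340],(400,400),interpolation=cv2.INTER_CUBIC)
im=np.zeros((400,800,3),np.uint8);im[:,:400]=a;im[:300,400:]=cv2.resize(w,(400,300));cv2.imwrite("pics/l6.png",im)
E
python3 th.py
```

```text
time_s: 8.32
ee_pos: [592.9, -53.4, 100.8]
ee_rot: [-0.002, 1.0, -0.031, -0.001]
wrist_force: [0.9, 0.1, -1.0]
grip_width: -0.0
t 8.32 at [592.9 -53.4 100.8] F [ 0.9  0.1 -1. ] yaw -0.062
dp [ 0.03 -2.15 -0.02]
dp [ 0.04 -2.45 -0.01]
rot [-0.2  0.2  0.3]
A [633.7  52.3 109. ] B [563.4  55.6 109. ] mid [598.6  54.  109. ] 70.4 theta 0.02118520788391185
```

View pics/l6.png

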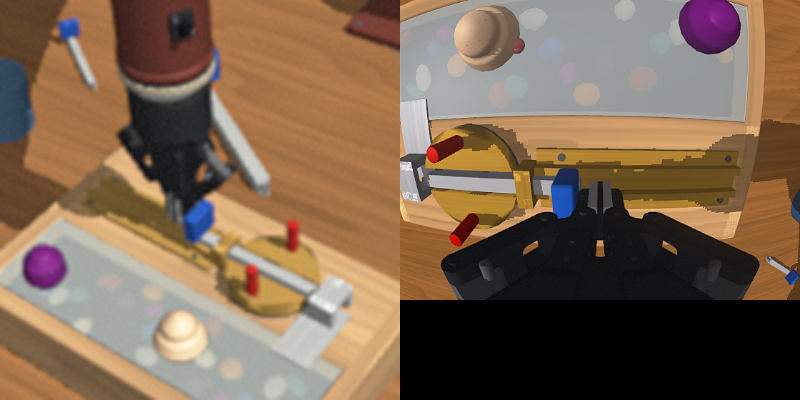

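The bolt now spans the disc and its nose is at the keeper. I'll push the last 2 cm slowly and watch the force.

```bash
python3 -m jog '[{"rot":[0,0,0],"dp":[0.03,-0.7,0],"hand":0},{"rot":[0,0,0],"dp":[0.03,-1.3,0],"hand":0},{"rot":[0,0,0],"dp":[0.03,-1.8,0],"hand":0},{"rot":[0,0,0],"dp":[0.03,-2,0],"hand":0},{"rot":[0,0,0],"dp":[0.03,-2.1,0],"hand":0},{"rot":[0,0,0],"dp":[0.03,-2.1,0],"hand":0}]'; python3 - <<'E'
from h import *
from cell import cams
to([[594.8,-29,101]],-.068)
s=cams.capture("scene");w=cams.capture("wrist")["img"]
a=cv2.resize(s["img"][190:290,220:320],(400,400),interpolation=cv2.INTER_CUBIC)
im=np.zeros((400,800,3),np.uint8);im[:,:400]=a;im[:,400:]=cv2.resize(w[130:330,130:330],(400,400));cv2.imwrite("pics/l7.png",im)
E
```

```text
time_s: 9.22
ee_pos: [594.5, -33.4, 100.9]
ee_rot: [-0.002, 0.999, -0.032, -0.001]
wrist_force: [-0.9, -0.5, 0.5]
grip_width: 0.001
t 9.22 at [594.5 -33.4 100.9] F [-0.9 -0.5  0.5] yaw -0.063
dp [-0.   -0.44 -0.01]
rot [-0.2  0.2  0.3]
```

View pics/l7.png

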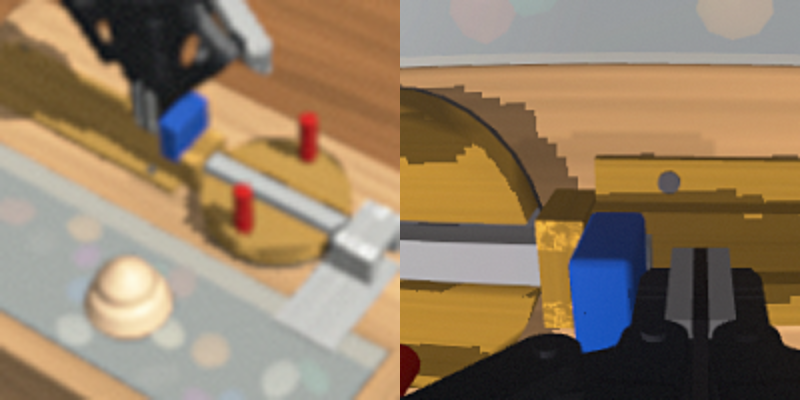

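The plate is almost at the bridge and there is no reaction force yet. I'll make small steps until it meets the stop.

```bash
python3 -m jog '[{"rot":[0,0,0],"dp":[0,-0.1,0],"hand":0},{"rot":[0,0,0],"dp":[0,-0.2,0],"hand":0},{"rot":[0,0,0],"dp":[0,-0.3,0],"hand":0},{"rot":[0,0,0],"dp":[0,-0.3,0],"hand":0}]'; python3 -m jog '[{"rot":[0,0,0],"dp":[0,-0.1,0],"hand":0},{"rot":[0,0,0],"dp":[0,-0.2,0],"hand":0},{"rot":[0,0,0],"dp":[0,-0.2,0],"hand":0}]'
```

```text
time_s: 9.82
ee_pos: [594.7, -32.2, 101.0]
ee_rot: [-0.001, 0.999, -0.032, -0.001]
wrist_force: [-0.4, -5.9, 0.5]
grip_width: 0.004
time_s: 10.2
ee_pos: [594.7, -32.2, 101.0]
ee_rot: [-0.0, 0.999, -0.033, -0.001]
wrist_force: [-1.2, -8.6, 1.0]
grip_width: -0.001
```

The finger stopped at y = -32.2 (predicted -32) with an 8.6 N reaction, so the bolt is at its stop. I'll back away and verify.

```bash
python3 -m jog '[{"rot":[0,0,0],"dp":[0,0.7,0],"hand":0},{"rot":[0,0,0],"dp":[0,1.5,0],"hand":0},{"rot":[0,0,0],"dp":[0,2,-3],"hand":0},{"rot":[0,0,0],"dp":[0,3,-8],"hand":0},{"rot":[0,0,0],"dp":[-2,8,-11],"hand":0},{"rot":[0,0,0],"dp":[-5,14,-11],"hand":0},{"rot":[0,0,0],"dp":[-8,20,-11],"hand":0},{"rot":[0,0,0],"dp":[-11,26,-11],"hand":0},{"rot":[0,0,0],"dp":[-11,26,-11],"hand":0}]'; python3 - <<'E'
from h import *
from cell import cams
t=cams.capture("top");s=cams.capture("scene")
b=sorted(blobs(t["img"],"red",(225,155,285,200)),key=lambda q:q[1][1])
A,B=[onz(t,q[1],124) for q in b];v=A-B;m=((A+B)/2)[:2];print("theta",np.arctan2(v[1],v[0])+.068,m)
p=blobs(t["img"],"blue",(260,160,345,215));print(p)
y=np.array([.068,.9977]);P=onz(t,p[0][1],121)[:2];print("plate centre case y",60+(P-m)@y)
a=cv2.resize(s["img"][185:315,170:340],(400,306),interpolation=cv2.INTER_CUBIC)
b=cv2.resize(t["img"][120:220,200:350],(400,267),interpolation=cv2.INTER_CUBIC)
im=np.zeros((310,800,3),np.uint8);im[:306,:400]=a;im[:267,400:]=b;cv2.imwrite("pics/l8.png",im)
E
```

```text
time_s: 11.32
ee_pos: [465.2, -288.8, 211.4]
ee_rot: [0.001, 0.999, -0.037, -0.002]
wrist_force: [0.9, 0.4, 0.3]
grip_width: -0.001
theta -0.0001966220329205487 [600.86464764  56.37329087]
[]Traceback (most recent call last):
  File "<stdin>", line 7, in <module>
IndexError: list index out of range
```

```bash
python3 - <<'E'
from h import *
from cell import cams
t=cams.capture("top");s=cams.capture("scene");w=cams.capture("wrist")["img"]
a=cv2.resize(s["img"][185:315,170:340],(400,306),interpolation=cv2.INTER_CUBIC)
b=cv2.resize(t["img"][120:220,200:350],(400,267),interpolation=cv2.INTER_CUBIC)
im=np.zeros((580,800,3),np.uint8);im[:306,:400]=a;im[:267,400:]=b;im[275:575,400:]=cv2.resize(w,(400,300));cv2.imwrite("pics/l8.png",im)
E
```

```text
(no output)
```

View pics/l8.png

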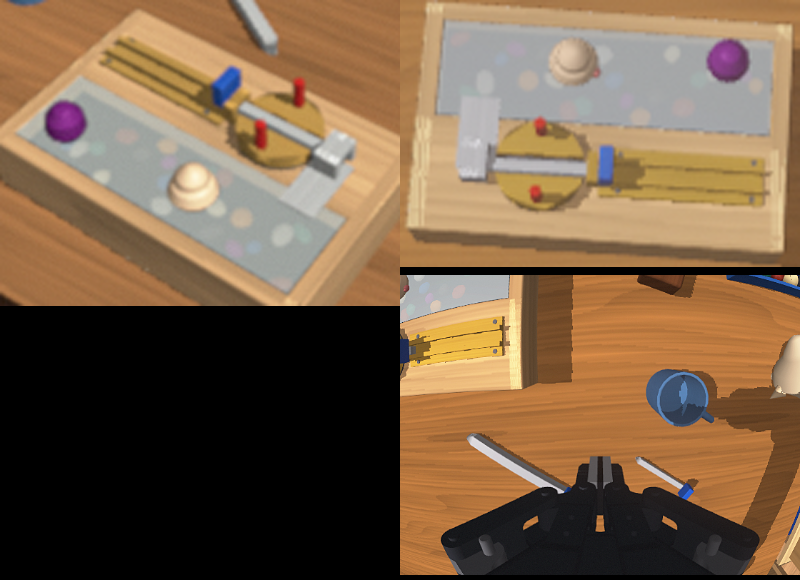

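In the top crop the bolt runs through the disc into the keeper, and the plate at (606,163) touches the bridge. The egg and shell have not moved. I'll do a numeric check on the plate before handing in.

```bash
python3 - <<'E'
from h import *
from cell import cams
t=cams.capture("top");i=t["img"][170:195,265:295].astype(int)
m=(i[...,0]>i[...,2]+60)&(i[...,0]>100);ys,xs=np.nonzero(m);p=(xs.mean()+265,ys.mean()+170);print(len(xs),p)
P=onz(t,p,121)[:2];print("plate centre case y",60+(P-[600.9,56.4])@[-np.sin(-.068),np.cos(-.068)])
E
python3 -c "
from cell import ticket;print(ticket.finish_job())"
```

```text
58 (np.float64(276.9310344827586), np.float64(180.32758620689654))
plate centre case y -7.3624330739472725
the job is handed in; nothing more can be done
None
```

The case is locked and the job is handed in. I turned the disc clockwise by pin_b to about 0 rad. Then I pushed the middle-sized bolt, the one already in the channel, by its blue plate through the slot into the keeper and backed the arm away.

- **Disc:** after the arm had backed away, the top view gave the disc angle as about 0.00 rad. The scene view had read 0.02 to 0.03 during the job, which agrees within calibration.
- **Bolt:** it stopped firmly against about 9 N with the finger at y = -32.2 mm, against a predicted -32. The plate centre then measured -7.4 mm in the case's frame; fully home is -7.0.
- **Goods:** in the final picture the egg and shell look where they were. I did not measure the goods on the table again.
- **Arm:** it ended well clear and read no contact force, at about 11.5 s of the 45 s allowed.
- **Failed check:** my first colour mask for the plate after backing away found nothing and its script stopped. A looser mask gave the plate reading above.

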